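# Seat the sample vial and start the water test

### The arm

A 6-joint arm with a two-finger parallel gripper is mounted at the origin on the work surface. World frame = base frame: x ahead of the robot, y to its left, z up, the work surface at z = 0. Lengths are in mm, angles in degrees, forces in N, time in s.
With the tool pointing down it reaches from about 300 to 850 mm from the base axis. Payload 4.2 kg.
Tool frame: the origin (TCP) lies midway between the tips of the shut fingers; the grasp point (between the pads) lies 19 mm behind it (env.grasp_offset is the distance from the TCP to the grasp point, in mm); z points along the fingers, y is the line along which they close (so a half turn about z gives the same grasp; the last joint's range is limited). The gripper opens to 91 mm and grips with 3 to 60 N. Pads are 32 mm wide; open, the fingers measure 118 mm over their backs; the gripper's body (76 mm by 178 mm) begins 60 mm behind the grasp point.
Start: joints at [-75.917, 18.312, 89.639, -0, 72.044, -1.146], TCP at [151.045, -554.826, 185.176] pointing down, gripper open.
Joint ranges: [-177.97, 177.97], [-48.28, 115.42], [12.27, 149.76], [-77.06, 257.06], [2.81, 150.46], [-146.56, 146.56]. Speed limits (degrees/s): [147.25, 147.25, 180, 180, 180, 180].

### API

Orientations are given as [roll, pitch, yaw] about the fixed x, y, z axes, in that order (R = Rz(yaw) Ry(pitch) Rx(roll)).
In Python, from workcell import env, optics gives the robot as it stands. The module is installed in compiled form; this text tells all that it offers.
- The arm moves only by the tool send_rows, never from a script. Its argument "targets" is a list that holds one entry, the list of rows, each a list of 7 numbers: the turn, a rotation vector about the world's x, y, z scaled (see below), then the shift along the world's x, y, z scaled (see below), then the closure, from -1 (fully open) to 1 (shut). In form: [[[rx, ry, rz, x, y, z, gripper], ...]]. A call has 1 to 12 rows; each row shifts and turns the commanded pose from where the row before left it; what a row does not reach is not made up. The controller multiplies each number of a shift by 0.2 m and each number of a turn by pi/2 rad. A row lasts 1/10 s, in which the tool goes at most 50 mm and 8.59 degrees, less where a joint would pass 70% of its speed; a pose out of reach is approached as far as the arm can. A call with a number of a shift or a turn outside -1 to 1 is refused whole. A call with a gripper value outside its range is refused whole. The fingers move at their own pace and stop on an object; "grip_force" is the grip in N (left out, the last holds). Time passes only in rows, so rows that do not move let the fingers close. It gives the time, the measured TCP pose, the force, the opening and the grip force at its end, in the units of the state.
- env.state(): the state, without advancing time (a new reading comes with each control period).
- optics.grab_frame(name): name is "side" or "top" or "wrist"; returns (picture, depth): 480x640x3 uint8, red, green, blue; 480x640 float32, mm along the optical axis (not along the pixel's ray), 0 where there is no reading.
- optics.camera_info(name): a dict with "camera_matrix" (3x3 intrinsics, pixels), "k1" (the pictures are not rectified: a ray, as slopes to the right and down, at radius r is drawn at 1 + k1 r^2 times it, then the intrinsics apply), "R" (3x3) and "t" (3): a world point X has camera coordinates R X + t; the wrist camera has in their place "mount" (4x4, takes a point from camera to tool coordinates, whose origin is the TCP and whose axes are the flange's). Camera axes: x right, y down, z forward; pixel columns grow to the right and rows downward; lengths in mm; the calibration is good to about 2 mm. A picture is of the moment at which its call begins: read the wrist's pose just before it. camera_info takes no time and is no camera call.
- env.job_done(): hands the job in; it is judged then, once.
Trained networks look in the newest picture that a camera, given by its name, has taken for a name from the list of things; names that differ only in an ending like _2 or _b are one class to them, and where a whole thing is asked for, a point or a joint stands for the part that bears it (a point fixed in the world has none). Each returns a list of dicts, best first, with "conf" (0 to 1); they miss things now and then, are a little off and sometimes report something else, mostly with a low value. They report only what shows in the picture. A call takes as long as a camera call. They do not tell look-alikes from the thing itself.
- optics.silhouettes(camera, name): "mask" (480x640 bool, what is visible of it) and "at" ([column, row] in pixels, amid what is visible of it).
- optics.place_of(camera, name): "at" ([column, row] in pixels: a listed point, or the origin of a listed thing).
The state is a dict: "time_s": time; "qpos": joint angles; "qvel": joint speeds; "effort": joint torques, N m; "ee_pos": TCP position; "ee_rot": TCP orientation; "force": force on the tool from outside, world axes, zero at the start; "torque": the same for the moment, N m; "gripper_width": finger opening in mm; "gripper_force": force on a finger pad.
Only numpy, scipy, OpenCV 4.12 (cv2) and the standard library are available. Lean on these libraries where they do the work, as an engineer would, in place of code of your own. Each camera call takes 0.05 s, during which the arm holds its last target. There are 200 camera calls.

### The job

On the blue water-test meter, touch three spots in this order, each lightly with the fingertips: push the sample vial down by its cap until it is fully home in its well, then press the big round key in, then press the long bar key in (each key stays in once pressed). Do not press the small square key, do not draw the vial up or pick anything up, and leave the bottle, the beaker and the loose vial beside the meter where they stand.

Things in the scene. Friction and masses are not known exactly. Their poses are not given: they have to be found in the camera images.
- meter: blue box-shaped meter fixed to the table, 200 (x) by 250 (y) by 60 mm high (flat deck); origin at the centre of its underside. Three white keys in a row at x = -52 mm (robot's side), y = -58, 0, +58 mm; which is where varies. At x = +45 mm two black collars, 48 mm across, 10 mm high, at y = -75 and +75 mm: one holds the sample vial, the other is shut by a flat grey disc
- well: the black collar that holds the sample vial, 48 mm across, 10 mm high, fixed on the meter's deck on one side or the other; origin on the deck, on the vial's axis. It carries the vial
- vial_top (a point): centre of the top face of the sample vial's white ribbed cap (29 mm across, 24 mm high); it moves with the vial. Fully home the cap's skirt rests on the collar and this point is 94 mm above the table; at the start it stands 6 to 10 mm higher and a ring of glass shows under the cap
- vial (a joint): how far the vial is pushed down, m: 0.010 = fully home (end stop; the whole sits on rubber that gives about 1 mm per 4 N, at most 6 mm, and springs back), 0 = 10 mm too high, negative = drawn up further. Starts at 0 to 0.004. Moves straight down; sliding takes about 3 N and it stays where it is left; it can also be pulled up
- round_base: fixed grey bezel (56 by 44 mm, 2 mm high) of the round key; origin on the deck at the key's axis. It carries the key
- round_top (a point): centre of the top face of the big round white key, 32 mm across; it moves with the key; 75 mm above the table when out, 67 mm when fully in
- round_key (a joint): how far the round key is pressed in, m: 0 out (start), 0.008 fully in (end stop; the whole sits on rubber that gives about 1 mm per 4 N, at most 6 mm, and springs back). Sliding takes about 2.5 N, no spring: it stays in
- bar_base: fixed grey bezel (56 by 44 mm, 2 mm high) of the bar key; origin on the deck at the key's middle. It carries the key
- bar_top (a point): centre of the top face of the long bar-shaped white key, 48 mm (along the meter's x) by 16 mm; heights as for the round key
- bar_key (a joint): how far the bar key is pressed in, as for the round key
- square_top (a point): centre of the top face of the small square white key, 16 by 16 mm, same height as the others, not to be pressed
- square_key (a joint): how far the square key is pressed in, same mechanism: it must stay out
- reagent: loose white plastic bottle with black cap, 44 mm across, 85 mm high, standing beside the meter; origin at the centre of its underside
- loose_vial: loose glass vial with a white cap, 29 mm across, 62 mm high, standing on the table beside the meter; not the sample; origin at the centre of its underside
- beaker: loose clear beaker, 64 mm across, 75 mm high, standing beside the meter; origin at the centre of its underside
Not all that is in view belongs to the job. Leave any pink or yellow look-alike of the loose_vial alone.

How it is judged:
By the outcome, as a careful person would: the job done as asked, in the order asked, and still so for the second after the job is handed in, with the robot touching nothing.
It also fails if it takes over 45 s, if anything falls off the work surface, if the arm or the gripper's body presses on something with over 40 N, if the wrist force passes 120 N, or if a joint passes its speed limit or range.

## Working session

There is one attempt and no reset: what is moved stays moved. The work goes in short steps, Python scripts to look and compute and a tool call to move; the robot and the scene stay as the last step left them, time stands still between calls to the robot, and variables do not carry over. Pictures are saved under pics/ and viewed, at most 10 in all, crops included, and the job is handed in when it is done.

Besides the shell and the picture viewer there is one more tool, called after "Emit:" by a JSON object that holds its "fn" and its "kwargs", one argument or row to a line. send_rows: Moves the arm, as the interface text tells. Its arguments: {"type":"object","properties":{"targets":{"type":"array"},"grip_force":{"type":"number"}},"required":["targets"]}

```bash
mkdir -p pics; cat > h.py <<'E'
import numpy as np, cv2
from workcell import env, optics
from scipy.spatial.transform import Rotation as Ro
def cam(n):
    c=optics.camera_info(n); K=np.array(c["camera_matrix"])
    if n=="wrist":
        s=env.state(); M=np.array(c["mount"]); T=np.eye(4)
        T[:3,:3]=Ro.from_euler('xyz',s["ee_rot"],degrees=True).as_matrix(); T[:3,3]=s["ee_pos"]
        W=T@M; return K,c["k1"],W[:3,:3],W[:3,3]
    R=np.array(c["R"]); return K,c["k1"],R.T,-R.T@np.array(c["t"])
def ray(C,p):
    K,k,R,o=C
    d=cv2.undistortPoints(np.array([[p]],float),K,np.array([k,0,0,0.]))[0,0]
    return R@np.array([d[0],d[1],1.])
def at_z(C,p,z):
    d=ray(C,p); o=C[3]; return o+d*(z-o[2])/d[2]
Z=dict(vial_top=102,round_top=75,bar_top=75,square_top=75,well=60,round_base=60,bar_base=60,meter=0,reagent=0,loose_vial=0,beaker=0)
def look(n,names,fn):
    C=cam(n); im,dp=optics.grab_frame(n); cv2.imwrite(fn,im[:,:,::-1])
    for m in names:
        for r in optics.place_of(n,m)[:3]:
            print(n,m,round(r["conf"],2),np.round(r["at"]),np.round(at_z(C,r["at"],Z[m]),1))
    return C,im,dp
E
python3 - <<'E'
from h import *
for n in("top","side"):
    look(n,list(Z),f"pics/{n}0.png")
print(env.state())
E
```

```text
top vial_top 0.56 [332. 244.] [575.6  21.6 102. ]
top round_top 0.61 [268. 299.] [468.3 151.8  75. ]
top bar_top 0.54 [298. 300.] [466.8  91.3  75. ]
top square_top 0.62 [325. 295.] [476.8  37.   75. ]
top well 0.9 [331. 245.] [578.1  24.2  60. ]
top round_base 0.6 [270. 304.] [457.5 151.6  60. ]
top bar_base 0.98 [303. 298.] [469.4  83.   60. ]
top meter 0.65 [300. 272.] [524.9  93.7   0. ]
top meter 0.51 [299. 298.] [469.7  95.7   0. ]
top meter 0.39 [330. 244.] [586.   28.2   0. ]
top reagent 0.86 [215. 299.] [466.6 281.4   0. ]
top loose_vial 0.7 [394. 330.] [ 398.6 -108.5    0. ]
top loose_vial 0.64 [376. 284.] [497.4 -71.7   0. ]
top loose_vial 0.56 [404. 300.] [ 463.  -130.3    0. ]
top beaker 0.84 [389. 234.] [ 606.4 -100.4    0. ]
top beaker 0.37 [332. 244.] [585.3  23.2   0. ]
side vial_top 0.67 [341. 239.] [574.5  25.9 102. ]
side vial_top 0.48 [268. 211.] [454.8 116.6 102. ]
side round_top 0.76 [270. 210.] [460.3 148.2  75. ]
side bar_top 0.73 [342. 252.] [575.8  20.7  75. ]
side bar_top 0.64 [281. 232.] [474.5  86.7  75. ]
side square_top 0.5 [288. 255.] [480.2  28.1  75
[... 545 characters left out ...]
 616.  -103.9    0. ]
{'time_s': 1.2, 'qpos': array([-7.59160858e+01,  1.83110654e+01,  8.96395265e+01,  1.71026751e-03,
        7.20449725e+01, -1.14866169e+00]), 'qvel': array([ 0.05204418, -0.02000791, -0.04135009,  0.01815524, -0.01145762,
       -0.02799448]), 'effort': array([ 3.18638988e-03, -4.12349939e+01, -2.32227445e+01,  7.31781847e-02,
        3.77772481e-02, -7.15291037e-06]), 'ee_pos': array([ 151.06023717, -554.81042974,  185.18072547]), 'ee_rot': array([ 1.79995533e+02, -1.53777087e-03,  1.52320487e+01]), 'force': array([ 0.0348479 , -0.59206695, -0.75362116]), 'torque': array([-0.01891749, -0.02476668,  0.04054907]), 'gripper_force': 0.0, 'gripper_width': 91.10292785419786}
```

```bash
python3 - <<'E'
import cv2,numpy as np
a=cv2.imread('pics/top0.png')[180:360,180:440];b=cv2.imread('pics/side0.png')[150:390,200:440]
a=cv2.resize(a,(430,298),interpolation=cv2.INTER_CUBIC);b=cv2.resize(b,(370,370),interpolation=cv2.INTER_CUBIC)
o=np.zeros((370,800,3),np.uint8);o[:298,:430]=a;o[:,430:]=b
cv2.imwrite('pics/c0.png',o)
E
```

```text
(no output)
```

View pics/c0.png

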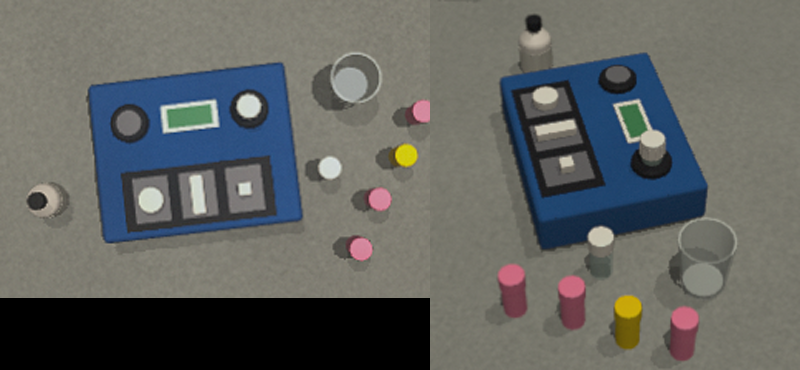

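Side-by-side of top (left) and side view: round key is on the +y side (top px 268,299), bar in the middle (298,300), square on the −y side (325,295). The sample vial in its collar is at top px (332,244), and the grey-disc collar is the other one. The white vial at (376,284) is loose, and pink/yellow ones are decoys. The meter is yawed about +6°. I'll move above it with fingers shut.

Emit:
{"fn": "send_rows", "kwargs": {
  "targets": [
    [[0,0,-0.008,0.11,0.2,0.02,1],[0,0,-0.008,0.11,0.2,0.02,1],[0,0,-0.008,0.11,0.2,0.02,1],[0,0,-0.008,0.11,0.2,0.02,1],[0,0,-0.008,0.11,0.2,0.02,1],[0,0,-0.008,0.11,0.2,0.02,1],[0,0,-0.008,0.11,0.2,0.02,1],[0,0,-0.008,0.11,0.2,0.02,1],[0,0,-0.008,0.11,0.2,0.02,1],[0,0,-0.008,0.11,0.2,0.02,1],[0,0,-0.008,0.11,0.2,0.02,1],[0,0,-0.008,0.11,0.2,0.02,1]]
  ]
}}

```text
time_s: 2.4
ee_pos: [415.7, -73.0, 233.7]
ee_rot: [180.0, -0.1, 6.6]
force: [0.7, -0.4, -0.1]
gripper_width: 0.8
gripper_force: 0.0
```

Emit:
{"fn": "send_rows", "kwargs": {
  "targets": [
    [[0,0,0,0.1,0.18,0.1,1],[0,0,0,0.1,0.18,0.1,1],[0,0,0,0.1,0.18,0.1,1],[0,0,0,0,0,0,1],[0,0,0,0,0,0,1]]
  ]
}}

```text
time_s: 2.9
ee_pos: [475.0, 33.5, 293.0]
ee_rot: [180.0, 0.0, 6.7]
force: [-0.5, -0.8, -0.1]
gripper_width: 0.4
gripper_force: 0.0
```

```bash
python3 - <<'E'
from h import *
print(env.state()["ee_pos"],env.state()["ee_rot"])
look("wrist",["vial_top","well","round_top","round_base","bar_top","bar_base","square_top"],"pics/w1.png")
E
```

```text
[475.01190754  33.5432586  293.02336832] [1.79959949e+02 2.59652462e-02 6.69996311e+00]
wrist vial_top 0.89 [337. 115.] [578.9  26.  102. ]
wrist well 0.61 [337. 119.] [577.   24.1  60. ]
wrist well 0.38 [394. 181.] [509.2 -61.   60. ]
wrist round_top 0.87 [226. 195.] [469.1 152.3  75. ]
wrist round_base 0.65 [280. 196.] [472.7  86.1  60. ]
wrist round_base 0.56 [233. 196.] [465.9 146.9  60. ]
wrist bar_top 0.85 [276. 198.] [472.9  89.2  75. ]
wrist bar_base 0.74 [279. 198.] [469.7  86.8  60. ]
wrist square_top 0.45 [149. 172.] [486.6 251.   75. ]
wrist square_top 0.43 [323. 199.] [477.9  29.1  75. ]
```

View pics/w1.png

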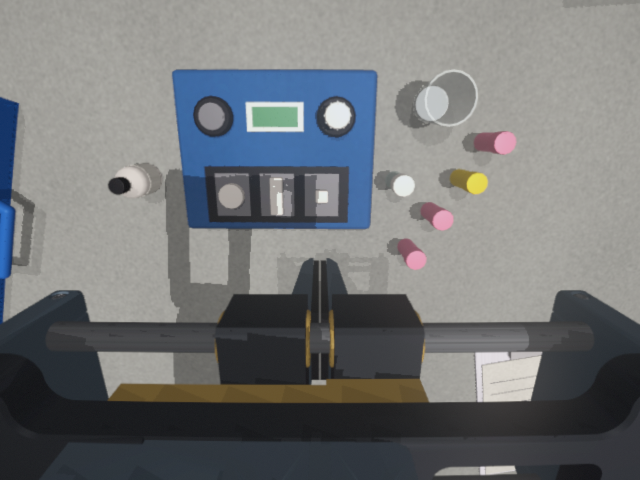

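The picture shows the vial cap at (337,115), round key (232,196), bar (278,197), square (322,197). This agrees with the meter geometry at yaw 6.7°. Targets: vial (578,25), round (467,147), bar (473,88).

Emit:
{"fn": "send_rows", "kwargs": {
  "targets": [
    [[0,0,0,0.103,-0.0085,-0.178,1],[0,0,0,0.103,-0.0085,-0.178,1],[0,0,0,0.103,-0.0085,-0.178,1],[0,0,0,0.103,-0.0085,-0.178,1],[0,0,0,0.103,-0.0085,-0.178,1],[0,0,0,0,0,0,1],[0,0,0,0,0,0,1]]
  ]
}}

```text
time_s: 4.0
ee_pos: [577.6, 24.4, 114.9]
ee_rot: [-180.0, 0.1, 6.6]
force: [-0.2, -0.0, 0.1]
gripper_width: 0.7
gripper_force: 0.0
```

```bash
python3 - <<'E'
from h import *
print(env.state()["ee_pos"],env.state()["force"])
look("side",["vial_top"],"pics/s1.png"); im=cv2.imread("pics/s1.png")[180:300,260:420]; cv2.imwrite("pics/s1c.png",cv2.resize(im,None,fx=4,fy=4,interpolation=2))
E
```

```text
[577.55906842  24.36231037 114.89401756] [-0.22959024 -0.01513207  0.06210329]
side vial_top 0.6 [342. 238.] [576.5  30.3 102. ]
side vial_top 0.47 [274. 220.] [463.2  92.7 102. ]
```

View pics/s1c.png

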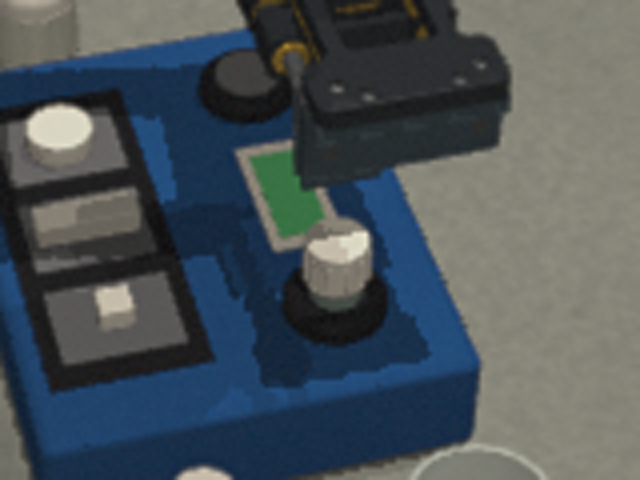

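```bash
python3 - <<'E'
from h import *
c=optics.camera_info("side");R=np.array(c["R"]);K=np.array(c["camera_matrix"])
for P in([577.5,24.4,115],[577.5,24.4,194],[578,25,102],[577.5,24.4,135]):
    q=cv2.projectPoints(np.array([P],float),cv2.Rodrigues(R)[0],np.array(c["t"],float),K,np.array([c["k1"],0,0,0.]))[0][0,0]
    print(P,q,(q-[260,180])*4)
im=cv2.imread("pics/s1.png")[100:340,200:520]; cv2.imwrite("pics/s1d.png",cv2.resize(im,(800,600),interpolation=2))
E
```

```text
[577.5, 24.4, 115] [343.26951299 234.50923768] [333.07805195 218.03695072]
[577.5, 24.4, 194] [344.74157467 200.22520714] [338.96629869  80.90082856]
[578, 25, 102] [343.26258881 239.5373866 ] [333.05035523 238.1495464 ]
[577.5, 24.4, 135] [343.62790938 226.17468897] [334.51163753 184.69875587]
```

View pics/s1d.png

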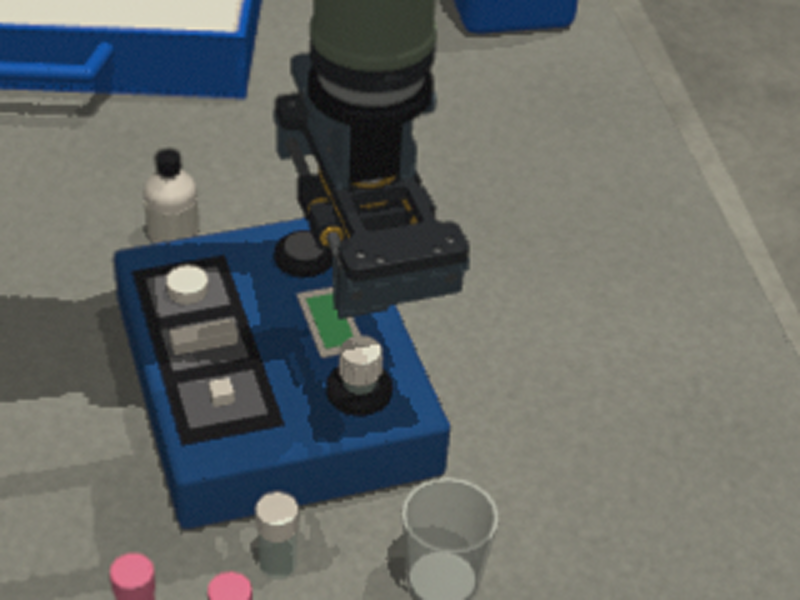

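```bash
python3 - <<'E'
from h import *
C=cam("side");im,dp=optics.grab_frame("side")
for v in range(216,248,2):
    out=[]
    for u in range(330,358,4):
        d=dp[v,u]; p=C[3]+ray(C,(u,v))*d; out.append("%d,%d,%d"%tuple(p))
    print(v," | ".join(out))
E
```

```text
216 421,-715,860 | 560,25,160 | 550,-60,240 | 556,-60,239 | 563,-57,236 | 568,-60,237 | 575,-58,235
218 571,125,61 | 560,26,154 | 550,-60,236 | 556,-60,235 | 562,-60,234 | 569,-58,231 | 575,-58,230
220 571,121,59 | 560,22,153 | 550,-61,232 | 556,-61,232 | 563,-59,229 | 569,-58,227 | 575,-57,225
222 569,113,62 | 561,28,143 | 550,-60,228 | 556,-61,228 | 563,-59,225 | 586,15,151 | 592,14,152
224 568,108,62 | 575,104,65 | 565,12,153 | 572,12,152 | 579,15,147 | 605,101,63 | 614,105,58
226 567,103,61 | 575,102,61 | 582,101,61 | 590,101,59 | 597,98,61 | 605,99,59 | 613,99,59
228 567,97,61 | 574,99,59 | 581,95,61 | 589,94,62 | 597,95,59 | 605,97,56 | 612,96,56
230 566,92,61 | 573,92,60 | 581,92,59 | 589,92,58 | 596,89,60 | 603,89,59 | 611,91,56
232 565,90,59 | 572,85,62 | 580,88,58 | 588,87,57 | 595,85,59 | 602,81,62 | 610,83,59
234 565,86,57 | 571,81,61 | 578,78,63 | 577,36,104 | 594,79,59 | 602,80,58 | 609,79,57
236 563,77,61 | 571,77,59 | 570,37,99 | 577,33,102 | 584,32,102 | 591,31,102 | 607,70,61
238 562,72,60 | 570,72,59 | 569,30,101 | 576,26,104 | 583,29,100 | 590,27,101 | 607,68,58
240 562,70,58 | 569,67,60 | 568,24,102 | 574,21,105 | 582,22,102 | 589,20,103 | 606,61,59
242 561,61,61 | 568,60,61 | 567,18,104 | 575,21,99 | 581,17,103 | 588,18,101 | 605,60,56
244 560,58,59 | 567,57,59 | 567,16,100 | 573,14,102 | 580,11,103 | 587,12,102 | 604,52,58
246 559,53,60 | 566,49,62 | 567,15,96 | 573,13,98 | 580,10,100 | 588,13,96 | 603,49,56
```

Depth shows the fingers' lower end at about z≈145, though the reported TCP is 115, so I'll descend gently by force feedback.

Emit:
{"fn": "send_rows", "kwargs": {
  "targets": [
    [[0,0,0,0,0,-0.015,1],[0,0,0,0,0,-0.015,1],[0,0,0,0,0,-0.01,1],[0,0,0,0,0,0,1]]
  ]
}}

```text
time_s: 4.55
ee_pos: [577.7, 24.7, 107.1]
ee_rot: [180.0, 0.0, 6.6]
force: [-0.9, -0.5, 0.5]
gripper_width: 0.1
gripper_force: 0.0
```

```bash
python3 - <<'E'
from h import *
print(env.state()["ee_pos"],env.state()["force"])
C=cam("side");im,dp=optics.grab_frame("side")
for v in range(220,242,2):
    print(v," | ".join("%d,%d,%d"%tuple(C[3]+ray(C,(u,v))*dp[v,u]) for u in range(334,354,4)))
E
```

```text
[577.68945235  24.71153372 107.05006427] [-0.87062793 -0.53442701  0.45723131]
220 560,25,151 | 550,-62,234 | 557,-58,229 | 562,-60,230 | 569,-57,227
222 560,25,146 | 550,-60,227 | 556,-59,226 | 563,-60,226 | 569,-60,225
224 560,23,142 | 550,-60,224 | 557,-60,222 | 563,-59,221 | 569,-58,219
226 561,25,136 | 550,-61,220 | 557,-58,216 | 563,-60,217 | 569,-58,215
228 574,96,61 | 550,-61,216 | 573,16,138 | 580,16,138 | 604,93,61
230 573,91,62 | 566,16,134 | 588,89,61 | 595,88,61 | 603,89,59
232 572,86,61 | 580,85,61 | 587,85,60 | 595,86,57 | 602,85,58
234 571,79,62 | 579,79,61 | 578,38,102 | 594,79,60 | 601,78,59
236 570,73,63 | 570,35,101 | 577,34,101 | 584,32,102 | 591,32,101
238 570,72,60 | 569,28,103 | 576,28,103 | 583,27,102 | 590,27,101
240 569,65,61 | 568,23,104 | 575,22,103 | 582,23,101 | 588,19,104
```

Emit:
{"fn": "send_rows", "kwargs": {
  "targets": [
    [[0,0,0,0,0,-0.01,1],[0,0,0,0,0,-0.01,1],[0,0,0,0,0,-0.01,1],[0,0,0,0,0,0,1]]
  ]
}}

```text
time_s: 5.0
ee_pos: [577.8, 24.7, 100.7]
ee_rot: [180.0, 0.0, 6.6]
force: [0.1, 0.3, 0.2]
gripper_width: 0.3
gripper_force: 0.0
```

Emit:
{"fn": "send_rows", "kwargs": {
  "targets": [
    [[0,0,0,0,0,-0.015,1],[0,0,0,0,0,-0.015,1],[0,0,0,0,0,0,1]]
  ]
}}

```text
time_s: 5.3
ee_pos: [577.6, 24.7, 94.6]
ee_rot: [180.0, 0.1, 6.6]
force: [-0.8, -0.3, -0.9]
gripper_width: 0.5
gripper_force: 0.0
```

```bash
python3 - <<'E'
from h import *
print(env.state()["ee_pos"],env.state()["force"])
C=cam("side");im,dp=optics.grab_frame("side")
for v in range(224,248,2):
    print(v," | ".join("%d,%d,%d"%tuple(C[3]+ray(C,(u,v))*dp[v,u]) for u in range(334,354,4)))
cv2.imwrite("pics/s2.png",cv2.resize(im[180:300,260:420,::-1],None,fx=4,fy=4,interpolation=2))
E
```

```text
[577.63977967  24.66997654  94.60355767] [-0.79988962 -0.33474515 -0.85599054]
224 560,25,141 | 549,-65,228 | 554,-70,232 | 561,-66,227 | 568,-64,224
226 561,26,135 | 551,-58,217 | 557,-60,219 | 563,-59,217 | 569,-58,215
228 561,26,131 | 550,-61,216 | 557,-59,214 | 563,-59,212 | 569,-58,211
230 561,27,125 | 550,-61,212 | 557,-57,207 | 563,-60,209 | 570,-58,206
232 572,87,60 | 551,-60,207 | 558,-57,203 | 564,-59,203 | 570,-56,199
234 572,82,60 | 551,-60,203 | 573,15,125 | 593,76,62 | 602,80,58
236 421,-715,860 | 570,33,103 | 577,34,101 | 584,33,101 | 591,33,100
238 569,69,62 | 569,28,104 | 576,28,102 | 583,29,100 | 590,25,103
240 569,65,62 | 568,23,103 | 575,22,103 | 582,23,102 | 588,19,105
242 568,63,58 | 567,19,103 | 574,17,103 | 581,19,100 | 588,18,100
244 568,59,57 | 567,17,100 | 573,14,102 | 580,13,101 | 587,12,101
246 567,54,57 | 567,17,94 | 573,13,98 | 580,11,98 | 587,12,96
```

View pics/s2.png

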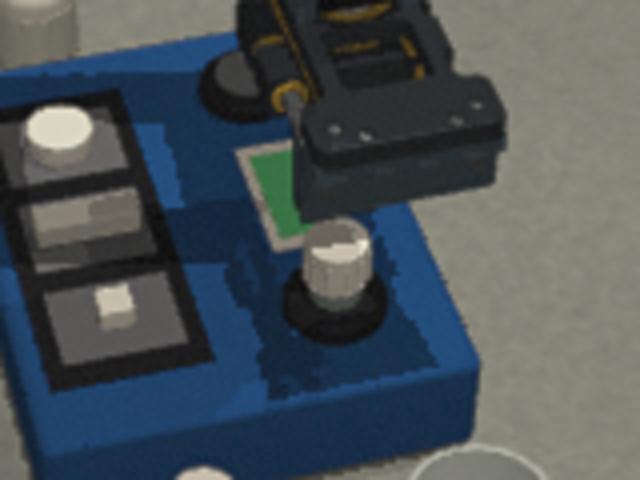

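The vial is still untouched, with glass showing under its cap at (340,300). The gripper is above it, so the real tip is about 25–28 mm higher than reported. I'll go on down by force.

Emit:
{"fn": "send_rows", "kwargs": {
  "targets": [
    [[0,0,0,0,0,-0.015,1],[0,0,0,0,0,-0.015,1],[0,0,0,0,0,-0.015,1],[0,0,0,0,0,-0.01,1],[0,0,0,0,0,0,1]]
  ]
}}

```text
time_s: 5.85
ee_pos: [577.7, 24.7, 83.7]
ee_rot: [180.0, 0.0, 6.6]
force: [-0.7, 0.5, -0.6]
gripper_width: 0.6
gripper_force: 0.0
```

Emit:
{"fn": "send_rows", "kwargs": {
  "targets": [
    [[0,0,0,0,0,-0.01,1],[0,0,0,0,0,-0.005,1]]
  ]
}}

```text
time_s: 6.05
ee_pos: [578.0, 24.7, 81.1]
ee_rot: [180.0, -0.0, 6.6]
force: [0.0, -0.2, 0.3]
gripper_width: 0.9
gripper_force: 0.0
```

Emit:
{"fn": "send_rows", "kwargs": {
  "targets": [
    [[0,0,0,0,0,-0.005,1],[0,0,0,0,0,-0.005,1]]
  ]
}}

```text
time_s: 6.25
ee_pos: [578.1, 24.7, 79.1]
ee_rot: [180.0, -0.0, 6.6]
force: [0.3, -0.3, -0.2]
gripper_width: 0.2
gripper_force: 0.0
```

Emit:
{"fn": "send_rows", "kwargs": {
  "targets": [
    [[0,0,0,0,0,-0.005,1],[0,0,0,0,0,-0.005,1]]
  ]
}}

```text
time_s: 6.45
ee_pos: [578.0, 24.7, 77.1]
ee_rot: [180.0, -0.0, 6.6]
force: [1.0, -0.0, 0.5]
gripper_width: 0.6
gripper_force: 0.0
```

Emit:
{"fn": "send_rows", "kwargs": {
  "targets": [
    [[0,0,0,0,0,-0.005,1],[0,0,0,0,0,-0.005,1]]
  ]
}}

```text
time_s: 6.65
ee_pos: [578.1, 24.7, 75.1]
ee_rot: [180.0, -0.0, 6.6]
force: [-0.1, 0.5, 1.2]
gripper_width: 0.6
gripper_force: 0.0
```

Emit:
{"fn": "send_rows", "kwargs": {
  "targets": [
    [[0,0,0,0,0,-0.005,1],[0,0,0,0,0,-0.005,1]]
  ]
}}

```text
time_s: 6.85
ee_pos: [578.1, 24.7, 73.5]
ee_rot: [180.0, -0.0, 6.6]
force: [-1.1, -0.9, 2.2]
gripper_width: 0.3
gripper_force: 1.4
```

Emit:
{"fn": "send_rows", "kwargs": {
  "targets": [
    [[0,0,0,0,0,-0.005,1],[0,0,0,0,0,-0.005,1]]
  ]
}}

```text
time_s: 7.05
ee_pos: [578.1, 24.7, 71.3]
ee_rot: [180.0, -0.0, 6.6]
force: [-0.8, -1.0, 3.3]
gripper_width: 0.8
gripper_force: 1.4
```

Emit:
{"fn": "send_rows", "kwargs": {
  "targets": [
    [[0,0,0,0,0,-0.005,1],[0,0,0,0,0,-0.005,1]]
  ]
}}

```text
time_s: 7.25
ee_pos: [578.1, 24.7, 69.2]
ee_rot: [180.0, -0.0, 6.6]
force: [-0.7, -0.3, 2.4]
gripper_width: 0.3
gripper_force: 1.4
```

```bash
python3 - <<'E'
from h import *
print(env.state()["ee_pos"],env.state()["force"])
C=cam("side");im,dp=optics.grab_frame("side")
cv2.imwrite("pics/s3.png",cv2.resize(im[180:300,260:420,::-1],None,fx=4,fy=4,interpolation=2))
E
```

```text
[578.08581458  24.65288569  69.1833994 ] [-0.69997228 -0.26454879  2.35168997]
```

View pics/s3.png

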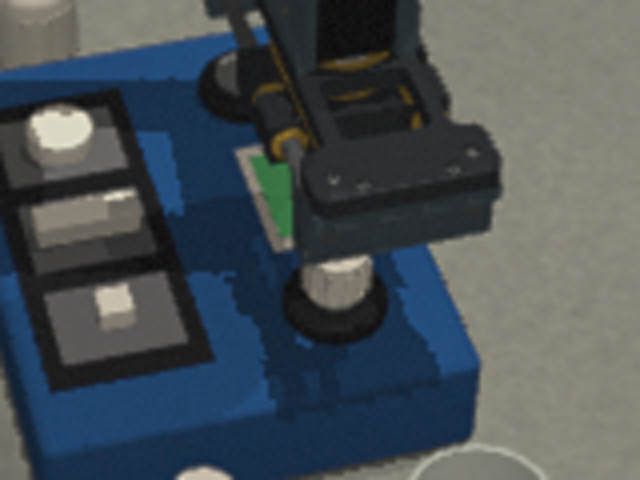

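The vial is sliding (≈3 N) and the glass ring has nearly gone. I'll continue until the end stop.

Emit:
{"fn": "send_rows", "kwargs": {
  "targets": [
    [[0,0,0,0,0,-0.005,1],[0,0,0,0,0,-0.005,1]]
  ]
}}

```text
time_s: 7.5
ee_pos: [578.1, 24.7, 67.1]
ee_rot: [180.0, -0.0, 6.6]
force: [-0.1, -0.7, 2.9]
gripper_width: 0.4
gripper_force: 1.4
```

Emit:
{"fn": "send_rows", "kwargs": {
  "targets": [
    [[0,0,0,0,0,-0.005,1],[0,0,0,0,0,-0.003,1]]
  ]
}}

```text
time_s: 7.7
ee_pos: [578.1, 24.7, 65.5]
ee_rot: [180.0, 0.0, 6.6]
force: [-0.9, 0.4, 3.4]
gripper_width: 0.8
gripper_force: 1.4
```

Emit:
{"fn": "send_rows", "kwargs": {
  "targets": [
    [[0,0,0,0,0,-0.005,1],[0,0,0,0,0,-0.003,1]]
  ]
}}

```text
time_s: 7.9
ee_pos: [578.1, 24.7, 64.1]
ee_rot: [180.0, -0.0, 6.6]
force: [-0.7, -0.2, 4.7]
gripper_width: 0.6
gripper_force: 2.6
```

Emit:
{"fn": "send_rows", "kwargs": {
  "targets": [
    [[0,0,0,0,0,-0.005,1],[0,0,0,0,0,-0.001,1]]
  ]
}}

```text
time_s: 8.1
ee_pos: [578.1, 24.7, 63.4]
ee_rot: [180.0, -0.0, 6.6]
force: [-2.5, -0.3, 7.7]
gripper_width: 0.9
gripper_force: 3.9
```

Emit:
{"fn": "send_rows", "kwargs": {
  "targets": [
    [[0,0,0,0,0,-0.005,1],[0,0,0,0,0,0,1]]
  ]
}}

```text
time_s: 8.3
ee_pos: [578.2, 24.7, 62.9]
ee_rot: [180.0, -0.0, 6.6]
force: [-2.8, 0.1, 9.8]
gripper_width: 0.4
gripper_force: 4.9
```

Emit:
{"fn": "send_rows", "kwargs": {
  "targets": [
    [[0,0,0,0,0,0.05,1],[0,0,0,0,0,0.15,1],[0,0,0,-0.08,0.09,0.05,1],[0,0,0,-0.19,0.19,0,1],[0,0,0,-0.19,0.19,0,1],[0,0,0,-0.095,0.14,0,1],[0,0,0,0,0,0,1],[0,0,0,0,0,0,1]]
  ]
}}

```text
time_s: 9.1
ee_pos: [472.4, 141.7, 111.9]
ee_rot: [180.0, -0.0, 6.7]
force: [1.0, 0.1, 0.7]
gripper_width: 0.3
gripper_force: 0.0
```

```bash
python3 - <<'E'
from h import *
print(env.state()["ee_pos"],env.state()["force"])
C,im,dp=look("side",["vial_top","round_top","bar_top"],"pics/s4.png")
cap=[C[3]+ray(C,(u,v))*dp[v,u] for v in range(241,247) for u in range(340,348)]
print(np.median(cap,0))
cv2.imwrite("pics/s4c.png",cv2.resize(im[150:300,220:420,::-1],(800,600),interpolation=2))
E
```

```text
[472.42931567 141.69004542 111.88307182] [0.9562448  0.05699901 0.68286822]
side vial_top 0.68 [342. 242.] [573.9  18.7 102. ]
side round_top 0.7 [269. 210.] [457.7 149.1  75. ]
side round_top 0.69 [279. 237.] [469.7  75.6  75. ]
side bar_top 0.56 [282. 232.] [476.5  88.2  75. ]
[578.46120497  23.31774708  93.15285647]
```

View pics/s4c.png

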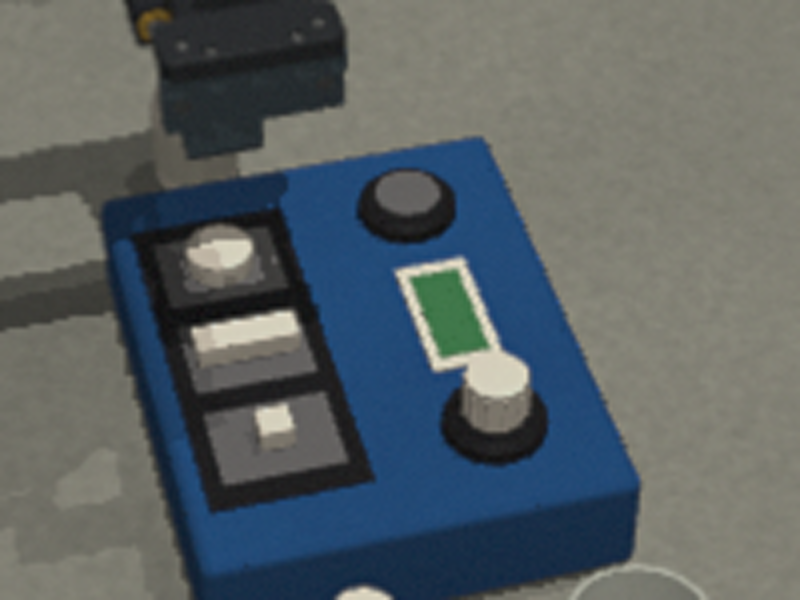

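The vial cap now sits on its collar (crop 497,390) at top z≈93–94, so it is home. All three keys are still out. Next is the round key.

Emit:
{"fn": "send_rows", "kwargs": {
  "targets": [
    [[0,0,0,-0.027,0.027,-0.1,1],[0,0,0,0,0,-0.1,1],[0,0,0,0,0,-0.07,1],[0,0,0,0,0,-0.03,1],[0,0,0,0,0,-0.01,1]]
  ]
}}

```text
time_s: 9.8
ee_pos: [467.1, 146.2, 49.2]
ee_rot: [180.0, 0.1, 6.5]
force: [-0.4, -0.0, -0.0]
gripper_width: 0.6
gripper_force: 0.0
```

Emit:
{"fn": "send_rows", "kwargs": {
  "targets": [
    [[0,0,0,0,0,-0.005,1],[0,0,0,0,0,-0.005,1],[0,0,0,0,0,-0.005,1]]
  ]
}}

```text
time_s: 10.1
ee_pos: [467.5, 146.9, 47.3]
ee_rot: [-180.0, -0.1, 6.6]
force: [-0.0, -0.4, -0.4]
gripper_width: 0.1
gripper_force: 0.0
```

Emit:
{"fn": "send_rows", "kwargs": {
  "targets": [
    [[0,0,0,0,0,-0.005,1],[0,0,0,0,0,-0.005,1]]
  ]
}}

```text
time_s: 10.3
ee_pos: [467.3, 146.9, 45.2]
ee_rot: [180.0, -0.1, 6.6]
force: [-0.0, 0.0, 1.8]
gripper_width: 0.7
gripper_force: 1.2
```

Emit:
{"fn": "send_rows", "kwargs": {
  "targets": [
    [[0,0,0,0,0,-0.005,1],[0,0,0,0,0,-0.005,1],[0,0,0,0,0,-0.005,1]]
  ]
}}

```text
time_s: 10.6
ee_pos: [467.3, 146.9, 41.9]
ee_rot: [180.0, -0.0, 6.6]
force: [0.7, -0.2, 2.4]
gripper_width: 0.3
gripper_force: 1.2
```

Emit:
{"fn": "send_rows", "kwargs": {
  "targets": [
    [[0,0,0,0,0,-0.005,1],[0,0,0,0,0,-0.005,1],[0,0,0,0,0,-0.005,1],[0,0,0,0,0,-0.005,1]]
  ]
}}

```text
time_s: 11.0
ee_pos: [467.3, 146.9, 37.8]
ee_rot: [-180.0, -0.0, 6.6]
force: [0.6, -0.0, 3.5]
gripper_width: 0.2
gripper_force: 1.3
```

Emit:
{"fn": "send_rows", "kwargs": {
  "targets": [
    [[0,0,0,0,0,-0.005,1],[0,0,0,0,0,-0.005,1]]
  ]
}}

```text
time_s: 11.2
ee_pos: [467.3, 146.9, 36.2]
ee_rot: [-180.0, -0.0, 6.6]
force: [-1.0, -1.4, 8.0]
gripper_width: 0.5
gripper_force: 4.3
```

Emit:
{"fn": "send_rows", "kwargs": {
  "targets": [
    [[0,0,0,0,0,-0.005,1],[0,0,0,0,0,0,1]]
  ]
}}

```text
time_s: 11.4
ee_pos: [467.3, 146.9, 35.7]
ee_rot: [-180.0, -0.1, 6.6]
force: [0.2, 0.2, 10.9]
gripper_width: 0.4
gripper_force: 5.3
```

Emit:
{"fn": "send_rows", "kwargs": {
  "targets": [
    [[0,0,0,0,0,0.05,1],[0,0,0,0,0,0.15,1],[0,0,0,0.015,-0.145,0,1],[0,0,0,0.015,-0.15,0,1],[0,0,0,0,0,-0.05,1],[0,0,0,0,0,-0.05,1],[0,0,0,0,0,-0.03,1],[0,0,0,0,0,0,1]]
  ]
}}

```text
time_s: 12.2
ee_pos: [471.6, 88.3, 47.3]
ee_rot: [180.0, 0.2, 6.6]
force: [0.3, -1.5, -0.4]
gripper_width: 0.3
gripper_force: 0.0
```

Emit:
{"fn": "send_rows", "kwargs": {
  "targets": [
    [[0,0,0,0,0,-0.005,1],[0,0,0,0,0,-0.005,1],[0,0,0,0,0,-0.005,1],[0,0,0,0,0,-0.005,1]]
  ]
}}

```text
time_s: 12.6
ee_pos: [473.2, 88.2, 45.1]
ee_rot: [-180.0, -0.0, 6.6]
force: [-0.6, 0.2, 2.4]
gripper_width: 0.6
gripper_force: 1.2
```

Emit:
{"fn": "send_rows", "kwargs": {
  "targets": [
    [[0,0,0,0,0,-0.005,1],[0,0,0,0,0,-0.005,1],[0,0,0,0,0,-0.005,1],[0,0,0,0,0,-0.005,1]]
  ]
}}

```text
time_s: 13.0
ee_pos: [473.2, 87.9, 40.9]
ee_rot: [-180.0, -0.0, 6.6]
force: [0.1, 2.1, 2.3]
gripper_width: 0.5
gripper_force: 1.2
```

Emit:
{"fn": "send_rows", "kwargs": {
  "targets": [
    [[0,0,0,0,0,-0.005,1],[0,0,0,0,0,-0.005,1]]
  ]
}}

```text
time_s: 13.2
ee_pos: [473.2, 87.9, 38.8]
ee_rot: [-180.0, -0.0, 6.6]
force: [0.7, 1.7, 2.3]
gripper_width: 0.1
gripper_force: 1.2
```

Emit:
{"fn": "send_rows", "kwargs": {
  "targets": [
    [[0,0,0,0,0,-0.005,1],[0,0,0,0,0,-0.005,1],[0,0,0,0,0,-0.003,1]]
  ]
}}

```text
time_s: 13.5
ee_pos: [473.2, 87.8, 36.5]
ee_rot: [180.0, -0.0, 6.6]
force: [-0.8, 0.9, 7.5]
gripper_width: 0.8
gripper_force: 3.7
```

Emit:
{"fn": "send_rows", "kwargs": {
  "targets": [
    [[0,0,0,0,0,-0.005,1],[0,0,0,0,0,0,1]]
  ]
}}

```text
time_s: 13.7
ee_pos: [473.2, 87.8, 35.9]
ee_rot: [180.0, -0.0, 6.6]
force: [-1.1, 1.3, 9.9]
gripper_width: 0.4
gripper_force: 4.8
```

Bar is at its stop. I'll lift clear, back away and check.

Emit:
{"fn": "send_rows", "kwargs": {
  "targets": [
    [[0,0,0,0,0,0.05,1],[0,0,0,0,0,0.2,1],[0,0,0,0,0,0.2,1],[0,0,0,0,0,0.2,1],[0,0,0,-0.15,0,0.1,1],[0,0,0,-0.15,0,0.1,1],[0,0,0,-0.1,0,0,1],[0,0,0,0,0,0,1],[0,0,0,0,0,0,1]]
  ]
}}

```text
time_s: 14.6
ee_pos: [392.9, 87.5, 205.1]
ee_rot: [180.0, -0.0, 6.6]
force: [0.2, -0.1, -0.6]
gripper_width: 0.6
gripper_force: 0.0
```

```bash
python3 - <<'E'
from h import *
print(env.state()["ee_pos"],env.state()["force"])
C,im,dp=look("side",["vial_top","round_top","bar_top","square_top","reagent","loose_vial","beaker"],"pics/s5.png")
for n,P in dict(vial=(578,25,94),round=(467,147,67),bar=(473,88,67),square=(479.5,30,75)).items():
    c=optics.camera_info("side")
    u,v=cv2.projectPoints(np.array([P],float),cv2.Rodrigues(np.array(c["R"]))[0],np.array(c["t"],float),C[0],np.array([C[1],0,0,0.]))[0][0,0].round().astype(int)
    print(n,np.median([(C[3]+ray(C,(a,b))*dp[b,a])[2] for a in range(u-2,u+3) for b in range(v-1,v+2)]))
cv2.imwrite("pics/s5c.png",cv2.resize(im[150:300,220:420,::-1],(800,600),interpolation=2))
E
```

```text
[392.88134564  87.50418909 205.1363102 ] [ 0.18915818 -0.08525566 -0.6159849 ]
side vial_top 0.86 [340. 242.] [572.   20.8 102. ]
side round_top 0.68 [267. 216.] [453.7 134.2  75. ]
side bar_top 0.71 [280. 233.] [472.5  85.4  75. ]
side square_top 0.41 [283. 253.] [472.2  33.7  75. ]
side reagent 0.62 [266. 194.] [460.2 284.3   0. ]
side loose_vial 0.91 [326. 370.] [ 517.8 -168.9    0. ]
side loose_vial 0.87 [295. 357.] [ 469.6 -136.6    0. ]
side loose_vial 0.72 [363. 382.] [ 573.5 -200.7    0. ]
side beaker 0.65 [375. 328.] [614.7 -97.8   0. ]
vial 93.88351871597035
round 66.56484783735073
bar 66.24599268005773
square 74.89206908040023
```

View pics/s5c.png

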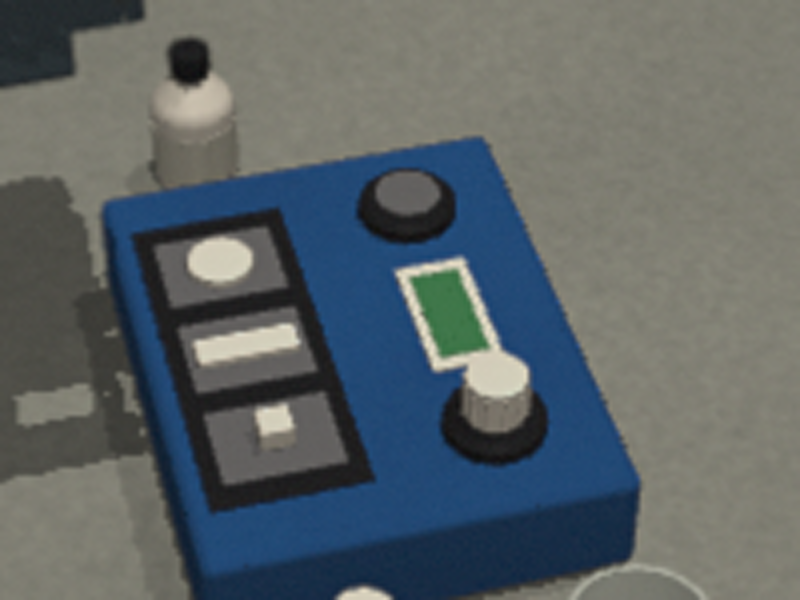

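The vial is home (93.9 mm), round (220,258) and bar (245,343) are in at about 66.5 mm, and square (275,425) is still out at 74.9 mm. Bottle, beaker and loose vial are unmoved.

```bash
python3 -c "
from workcell import env
print(env.job_done())"
```

```text
the job is handed in; nothing more can be done
None
```

I pushed the vial fully home, then pressed the round key and then the bar key in; the square key stayed out, the bottle, beaker and loose vial were not touched, and the job is handed in (no verdict came back).

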